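# Snap the oscillation knob onto the fan gearbox

### The arm

A 6-joint arm with a two-finger parallel gripper is mounted at the origin on the work surface. World frame = base frame: x ahead of the robot, y to its left, z up, the work surface at z = 0. Lengths are in m, angles in degrees, forces in N, time in s.
With the tool pointing down it reaches from about 0.425 to 0.95 m from the base axis. Payload 3.5 kg.
Tool frame: the origin (TCP) lies on the centre line of the jaws, within the pads' length; the fingertips stand 17 mm ahead of it and the grasp point (between the pads) lies 2 mm behind it; z points along the fingers, y is the direction in which the jaws open and shut (so a half turn about z gives the same grasp; the last joint's range is limited). The gripper opens to 85 mm and grips with 20 to 120 N. Pads are 22 mm wide; open, the fingers measure 114 mm over their backs; the gripper's body (76 mm by 85 mm) begins 54 mm behind the grasp point. The pads swing forward as they close: fully open they stand 13 mm farther back than shut.
Start: joints at [-85.371, 16.404, 90.338, -0, 73.258, -8.594], TCP at [0.154, -0.657, 0.248] pointing down, gripper open.
Joint ranges: [-158.93, 158.93], [-51.34, 127.21], [12.03, 142.37], [-87.48, 267.48], [13.55, 161.25], [-162.69, 162.69]. Speed limits (degrees/s): [159.86, 159.86, 180, 180, 180, 180].

### API

Orientations are given as a 3x3 rotation matrix whose columns are the frame's x, y, z axes.
In Python, from workcell import arm, vision gives the robot as it stands.
- The arm moves only by the tool drive_tool, never from a script. Its argument "rows" is a list of rows, each a list of 3 entries, a list of its own where there are three numbers: the turn, a rotation vector about the tool's x, y, z in degrees, then the shift along the tool's x, y, z in m, then the finger opening in m, from 0 to 0.0854. A call has 1 to 12 rows; each row is the pose to reach, as a shift and turn from the pose commanded when the call began, along the tool's axes at that moment; what a row does not reach only later rows make up. A row lasts 1/10 s, in which the tool goes at most 50 mm and 8.59 degrees, less where a joint would pass 70% of its speed; a pose out of reach is approached as far as the arm can. A call with a gripper value outside its range is refused whole. The fingers move at their own pace and stop on an object; "grip_force" is the grip in N (left out, the last holds). Time passes only in rows, so rows that repeat a pose let the fingers close. It gives the time, the measured TCP pose, the force and the opening at its end, in the units of the state.
- arm.get_obs(): the state, without advancing time (a new reading comes with each control period).
- vision.get_image(name): name is "scene" or "top" or "wrist"; returns a dict with "color" (420x560x3 uint8, red, green, blue), "vfov" (degrees; the focal length in pixels is half the picture's height over the tangent of half this angle, whatever the lens; pixels are square), "cx", "cy" (the principal point, pixels), "k1" (the pictures are not rectified: a ray, as slopes to the right and down, at radius r is drawn at 1 + k1 r^2 times it, then the intrinsics apply), "R" (3x3) and "t" (3): a world point X has camera coordinates R X + t. Camera axes: x right, y down, z forward; pixel columns grow to the right and rows downward; lengths in m; the calibration is good to about 2 mm. A picture is of the moment at which its call begins. There is no depth.
- arm.job_done(): hands the job in, once; it reports no verdict.
The state is a dict: "t": time; "joint_positions": joint angles; "joint_vel": joint speeds; "joint_torque": joint torques, N m; "eef_pos": TCP position; "ee_rot": TCP orientation; "contact_force": force on the tool from outside, world axes, zero at the start; "ft_torque": the same for the moment, N m; "finger_gap": finger opening in m.
Only numpy, scipy, OpenCV 4.12 (cv2) and the standard library are available. Lean on these libraries where they do the work, as an engineer would, in place of code of your own. Each camera call takes 0.05 s, during which the arm holds its last target.

### The job

Pick up the loose push-on oscillation knob and press it, open mouth down, onto the split brass stud on top of the white fan gearbox: push straight down until it clicks, and keep pressing after the push goes slack until the knob sits fully home, flat on the raised boss. Finish while still holding it: do not let go, and leave the knob pushed down firmly, with some 10 N, when your program ends. Leave everything else on the table where it lies.

Things in the scene. Friction and masses are not known exactly. Their poses are not given: they have to be found in the camera images.
- knob_center (a point): Centre (half-way up) of the loose white push-on oscillation knob: a barrel 36 mm tall and 32 mm across, with two ribbed flats 26 mm apart (facing its own +x and -x: grip these), standing mouth down. 20 to 45 g. The tallest and only straight-sided one of three white fan parts in a row (speed knob and blade nut are the others); which place it has varies. It fits the stud at any yaw.
- knob_mouth (a point): Centre of the knob's underside, 18 mm below knob_center: the mouth of a round hole 12 mm across through a 3 mm thick lip; above the lip the hollow is wider (17 mm), 22 mm deep in all.
- knob: The knob itself; origin at the centre of its underside, as knob_mouth.
- stud_seat (a point): Centre of the top of the round white boss (30 mm across) on the gearbox lid, 105 mm above the table: the knob's underside rests on it when fully home. Own z up, own y from the gearbox along the motor to its shaft end. The split brass stud rises from here along z. The lid around the boss is flat, 64 by 60 mm, 8 mm below the boss top. All rigid, except the stud's leaves.
- stud_tip (a point): Top of the stud, 18.8 mm above stud_seat: four brass spring leaves, 8 mm across at the tip, 16 mm at 7.5 mm above the boss, 10 mm below. Underside of the knob above the boss while pressing: 12 mm, lip meets leaves; push grows to 9-11 N at about 6.5 mm, then drops at once to about nothing (the click); from 4 mm on the leaves draw the knob down; last 2 mm free, then the hard boss.
- fan_motor: Fan motor with the white gearbox on its rear end in a plywood cradle, fixed to the table. Origin on the table under the stud. Gearbox 56 by 52 mm, lid top at 97 mm, centred on the origin; motor 84 mm across, top at 102 mm, runs from it along own +y to 127 mm, its 8 mm shaft to 180 mm. Cradle base 110 mm wide in x, y from -40 to 170 mm.
- speed_knob: Bystander: low round white speed knob, 42 mm across, 20 mm tall, with a pointer rib; origin at its underside.
- blade_nut: Bystander: round white blade nut, 46 mm across at the foot and narrowing to a 25 mm tall rounded nose; origin at its underside.
- bowl: Bystander: stainless steel bowl, 140 mm across, 50 mm tall; origin at its underside.
- switch_plate: Bystander: red plastic wall switch plate with toggle, 72 by 118 mm, 6 mm thick (toggle to 22 mm), lying flat; origin at its underside.
- screwdriver: Bystander: wooden-handled screwdriver, 180 mm long, lying along its own x; origin at its underside.
- jar: Bystander: clear plastic jar with a twist lid, 76 mm across, 86 mm tall; origin at its underside.
- capacitor: Bystander: black box-shaped motor capacitor, 26 by 48 mm, 32 mm tall (terminals to 42 mm); origin at its underside.
Things that resemble listed ones, but are neither listed nor needed, are in the scene too. What is shaped like the knob but brown or red is not meant.

How it is judged (in metres and radians):
On the way, in this order (a step that is already met when the one before it is completed fails the run):
1. the knob is picked up: held in the fingers, its underside more than 50 mm above the table (height (world z) of knob_mouth above 0.05 m and contact force between the fingers and knob above 1 N), for 0.2 s.
2. the knob has been pressed through the click, sits home on the boss and is pushed down with 4 to 40 N for half a second (z of knob_mouth in the frame of stud_seat between -0.003 and 0.0012 m and horizontal distance between knob_mouth and stud_seat below 0.0025 m and angle between knob_center's own z axis and vertical below 0.07 rad and contact force between knob and fan_motor between 4 and 40 N and contact force between the fingers and knob above 4 N), for 0.5 s.
At the end, for the whole second after the job is handed in: The knob's underside sits on the boss (within 1.2 mm), centred within 2.5 mm, upright within 0.07 rad, and the fingers are still on it, pushing it down on the gearbox with 4 to 40 N, through the last second (all of step 2); the arm keeps its last pose, push and grip.
It fails at once if a bystander is moved more than 25 mm from its place (distance of any of speed_knob, blade_nut, bowl, switch_plate, screwdriver, jar, capacitor from where it was at the start of the episode above 0.025 m).
It also fails if it takes over 61 s, if anything falls off the work surface, if the arm or the gripper's body presses on something with over 40 N, if the wrist force passes 120 N, or if a joint passes its speed limit or range.

## Working session

There is one attempt and no reset: what is moved stays moved. The work goes in short steps, Python scripts to look and compute and a tool call to move; the robot and the scene stay as the last step left them, time stands still between calls to the robot, and variables do not carry over. Pictures are saved under pics/ and viewed, and the job is handed in when it is done.

Besides the shell and the picture viewer there is one more tool, called after "Request:" by a JSON object that holds its "name" and its "arguments", one argument or row to a line. drive_tool: Moves the arm, as the interface text tells. Its arguments: {"type":"object","properties":{"rows":{"type":"array","items":{"type":"array"}},"grip_force":{"type":"number"}},"required":["rows"]}

```bash
mkdir -p pics; ls
cat > h.py <<'E'
import numpy as np,cv2
from workcell import arm,vision
def K(im):
    f=210/np.tan(np.radians(im['vfov']/2)); return np.array([[f,0,im['cx']],[0,f,im['cy']],[0,0,1]])
def ray(im,p):
    D=np.array([im['k1'],0,0,0,0.])
    u=cv2.undistortPoints(np.array([[p]],float),K(im),D)[0,0]
    R=np.array(im['R']);t=np.array(im['t']); return -R.T@t, R.T@np.array([u[0],u[1],1])
def onz(im,p,z):
    o,d=ray(im,p); return o+d*(z-o[2])/d[2]
def proj(im,X):
    c=np.array(im['R'])@np.array(X)+np.array(im['t']); s=c[:2]/c[2]; s=s*(1+im['k1']*(s@s)); k=K(im); return k[0,0]*s+k[:2,2]
def save(n,im): cv2.imwrite(f'pics/{n}.png',im['color'][:,:,::-1])
E
python3 - <<'E'
from h import *
import pickle
for n in ['scene','top','wrist']:
    im=vision.get_image(n); save(n+'0',im); pickle.dump(im,open(n+'0.pkl','wb')); print(n,im['vfov'],im['cx'],im['cy'],im['k1'],-np.array(im['R']).T@np.array(im['t']))
print(arm.get_obs())
E
```

```text
pics
scene 46.528591270506084 284.76176939239474 213.07366355586086 0.06124970946803161 [1.00682348 0.36001979 1.06932181]
top 45.20124687657708 277.11349992176304 207.58924023673566 -0.061324349707249495 [ 0.3792741  -0.09254816  1.16347448]
wrist 69.70032705579038 279.73204628791734 207.6211168594596 0.009971155030372606 [ 0.22130888 -0.64143538  0.37097729]
{'t': 0.15, 'joint_positions': array([-8.53699887e+01,  1.64445528e+01,  9.04036116e+01,  1.20391244e-03,
        7.32593328e+01, -8.59527030e+00]), 'joint_vel': array([ 0.15333113, -0.18692983, -0.26987988, -0.16115506, -0.00679634,
        0.11362174]), 'joint_torque': array([ 8.79442923e-04, -4.06602609e+01, -2.93138552e+01, -9.52205073e-05,
        3.93321810e-03,  5.27641291e-07]), 'eef_pos': array([ 0.15441045, -0.65660585,  0.24723198]), 'ee_rot': array([[ 9.73479458e-01,  2.28774404e-01, -1.31391084e-04],
       [ 2.28774245e-01, -9.73477705e-01,  1.87168124e-03],
       [ 3.00286470e-04, -1.85210214e-03, -9.99998240e-01]]), 'contact_force': array([-0.46774272, -0.20845335,  0.43055759]), 'ft_torque': array([-0.04536232,  0.01033483,  0.01306256]), 'finger_gap': 0.0851263735249141}
```

View pics/scene0.png

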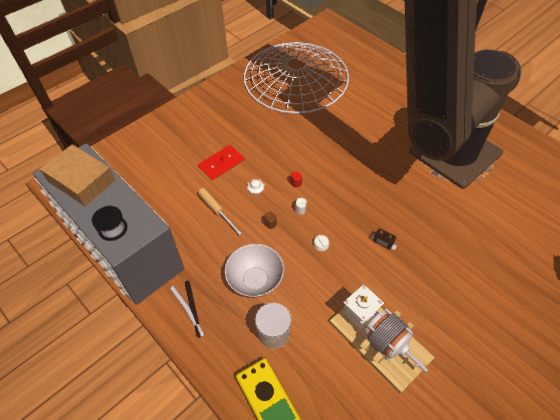

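View pics/top0.png

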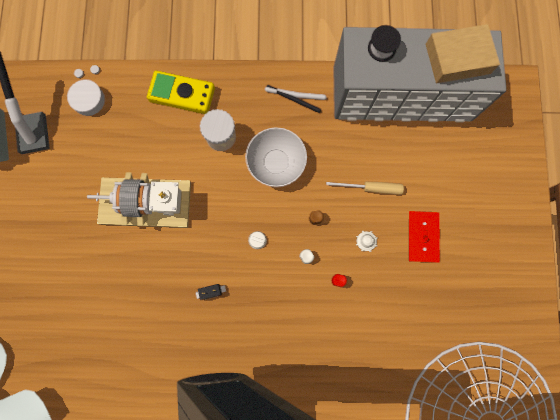

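View pics/wrist0.png

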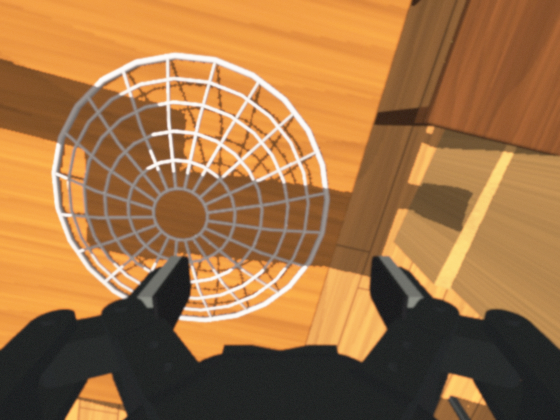

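The knob candidates in the top view are:
- White barrel at (307,257).
- Speed knob with rib at (257,240).
- Blade nut at (367,241).
- Brown (317,217) and red (340,281) lookalikes.
- Two small white bits at (79,73) and (95,70).

In the scene view the white barrel is at (301,206). I choose that one and check it in a crop.

Run:
```python
from h import *
import pickle
T=pickle.load(open('top0.pkl','rb'));S=pickle.load(open('scene0.pkl','rb'))
a=cv2.resize(T['color'][230:290,235:385],None,fx=5,fy=5,interpolation=2)
b=cv2.resize(S['color'][170:260,240:340],None,fx=3,fy=3,interpolation=2)
c=cv2.resize(T['color'][165:235,90:200],None,fx=3,fy=3,interpolation=2)
W=np.zeros((570,800,3),np.uint8);W[:300,:750]=a;W[300:,:300]=b;W[300:510,310:640]=c
cv2.imwrite('pics/crop1.png',W[:,:,::-1])
def meas(im,box):
    x0,y0,x1,y1=box;h=cv2.cvtColor(im['color'],cv2.COLOR_RGB2HSV)[y0:y1,x0:x1]
    m=((h[...,1]<70)&(h[...,2]>110)).astype(np.uint8)
    n,l,s,c=cv2.connectedComponentsWithStats(m);i=1+s[1:,4].argmax()
    return c[i]+[x0,y0],s[i]+np.array([x0,y0,0,0,0])
kt,st=meas(T,(292,242,322,272));ks,ss=meas(S,(288,192,314,220))
print(kt,st,ks,ss)
for z in (0.018,.036): print(z,onz(T,kt,z),onz(S,ks,z))
o1,d1=ray(T,kt);o2,d2=ray(S,ks)
A=np.stack([d1,-d2],1);q=np.linalg.lstsq(A,o2-o1,rcond=None)[0];print('tri',o1+q[0]*d1,o2+q[1]*d2)
for z in (.105,.1238):print('stud',onz(T,(163.5,196),z),onz(S,(365,299),z))
```

```text
[306.57894737 256.06578947] [300 249  14  15 152] [300.43165468 205.1942446 ] [296 198  10  16 139]
0.018 [ 0.46037408 -0.16241528  0.018     ] [ 0.46256584 -0.16399971  0.018     ]
0.036 [ 0.45909968 -0.16131739  0.036     ] [ 0.47188424 -0.15502782  0.036     ]
tri [ 0.46046871 -0.1624968   0.01666343] [ 0.46199467 -0.16454965  0.01689668]
stud [0.57969736 0.14891937 0.105     ] [0.57987526 0.15026553 0.105     ]
stud [0.57613756 0.14463057 0.1238    ] [0.58819886 0.15435481 0.1238    ]
```

View pics/crop1.png

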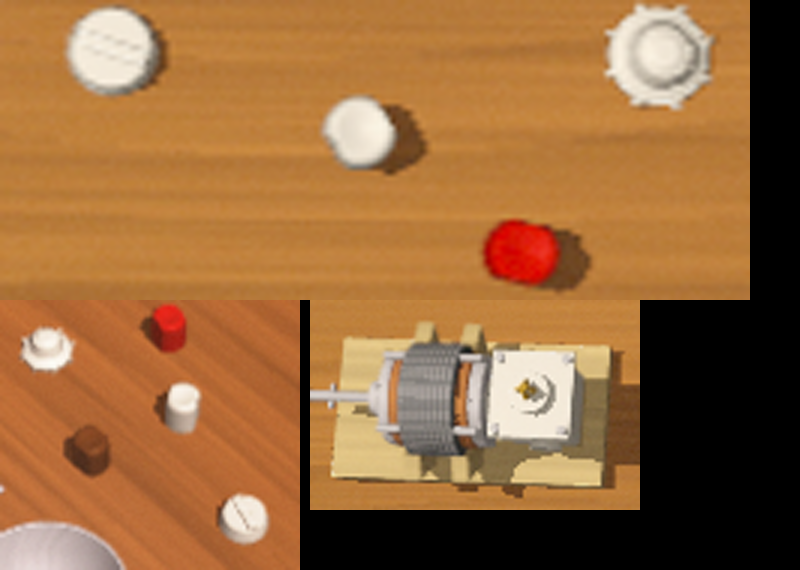

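The crop confirms that the white straight barrel at top (307,257) is the knob. It sits at about (0.461,-0.163), and the stud is at about (0.58,0.15). I'm moving above it to read its yaw with the wrist camera.

Request:
{"name": "drive_tool", "arguments": {
  "rows": [
    [[0,0,0],[0.02,-0.02,0],0.085],
    [[0,0,0],[0.05,-0.05,0],0.085],
    [[0,0,0],[0.083,-0.083,0],0.085],
    [[0,0,0],[0.117,-0.117,0],0.085],
    [[0,0,0],[0.151,-0.151,0],0.085],
    [[0,0,0],[0.185,-0.185,0],0.085],
    [[0,0,0],[0.219,-0.219,0],0.085],
    [[0,0,0],[0.253,-0.253,0],0.085],
    [[0,0,0],[0.287,-0.287,0],0.085],
    [[0,0,0],[0.32,-0.32,0],0.085],
    [[0,0,0],[0.35,-0.35,0],0.085],
    [[0,0,0],[0.37,-0.37,0],0.085]
  ]
}}

```text
t: 1.35
eef_pos: [0.4307, -0.2097, 0.2482]
ee_rot: [[0.973, 0.231, 0.0], [0.231, -0.973, 0.001], [0.0, -0.001, -1.0]]
contact_force: [0.9, -0.4, 1.2]
finger_gap: 0.0846
```

Request:
{"name": "drive_tool", "arguments": {
  "rows": [
    [[0,0,0],[0.02,-0.02,0.02],0.085],
    [[0,0,0],[0.035,-0.035,0.04],0.085],
    [[0,0,0],[0.04,-0.04,0.05],0.085],
    [[0,0,0],[0.04,-0.04,0.05],0.085]
  ]
}}

```text
t: 1.75
eef_pos: [0.4589, -0.1631, 0.1963]
ee_rot: [[0.973, 0.23, -0.004], [0.23, -0.973, 0.002], [-0.003, -0.003, -1.0]]
contact_force: [0.2, -0.4, 0.7]
finger_gap: 0.0855
```

Run:
```python
from h import *
import pickle
im=vision.get_image('wrist'); save('w1',im); pickle.dump(im,open('w1.pkl','wb'))
o=arm.get_obs(); print(o['t'],o['eef_pos'],o['ee_rot'],o['joint_positions']); print(proj(im,[.461,-.163,.036]))
```

```text
1.8 [ 0.45931005 -0.16413443  0.19772574] [[ 9.73323919e-01  2.29428527e-01 -1.76040582e-03]
 [ 2.29429731e-01 -9.73325092e-01  5.12940789e-04]
 [-1.59576390e-03 -9.03146972e-04 -9.99998319e-01]] [-3.15895554e+01 -4.78573244e+00  1.18791794e+02 -3.04095826e-02
  6.60952548e+01  4.51593157e+01]
[280.24361262 193.38384084]
```

View pics/w1.png

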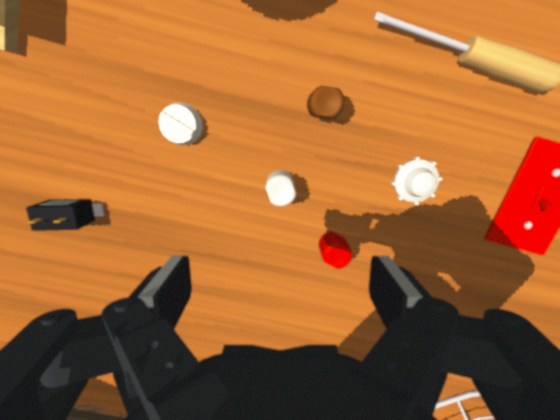

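The wrist view shows the knob at (282,187), with the red lookalike at (335,249) and the brown one at (326,101). I'm cropping it to get the yaw.

Run:
```python
from h import *
import pickle
im=pickle.load(open('w1.pkl','rb'))
a=cv2.resize(im['color'][160:215,250:320],None,fx=10,fy=10,interpolation=2)
cv2.imwrite('pics/c2.png',a[:,:,::-1])
g=im['color'].astype(int); h=cv2.cvtColor(im['color'],cv2.COLOR_RGB2HSV)
m=((h[...,1]<75)&(h[...,2]>90)).astype(np.uint8); m2=np.zeros_like(m); m2[160:215,255:310]=m[160:215,255:310]
ct=max(cv2.findContours(m2,0,1)[0],key=cv2.contourArea); print(cv2.minAreaRect(ct),cv2.contourArea(ct))
c=ct[:,0].mean(0); M=cv2.moments(ct); c=(M['m10']/M['m00'],M['m01']/M['m00']);print(c,onz(im,c,.018),onz(im,c,.036))
P=np.array([onz(im,p,.03)[:2] for p in ct[:,0]])
for y in range(0,180,10):
    u=np.array([np.cos(np.radians(y)),np.sin(np.radians(y))]); print(y,round(np.ptp(P@u)*1000,1),end='; ')
```

```text
((280.1506652832031, 188.0684814453125), (34.410099029541016, 27.855792999267578), 69.44395446777344) 777.0
(280.44594594594594, 188.23316173316172) [ 0.46217555 -0.16292107  0.018     ] [ 0.4659925  -0.16202189  0.036     ]
0 34.8; 10 34.4; 20 34.7; 30 34.6; 40 34.0; 50 33.8; 60 33.6; 70 32.7; 80 31.6; 90 30.8; 100 29.2; 110 28.4; 120 27.6; 130 28.9; 140 31.2; 150 32.7; 160 33.8; 170 34.3;
```

View pics/c2.png

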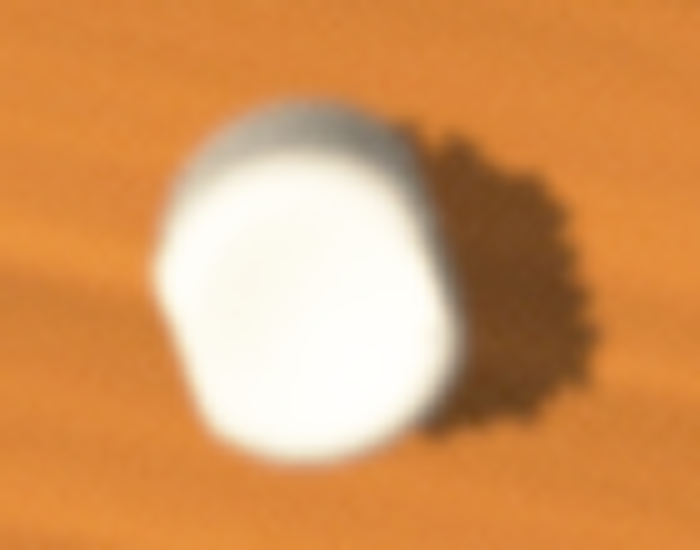

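```bash
cat >> h.py <<'E'
def knobtop(im,box,z,thr):
    x0,y0,x1,y1=box
    g=cv2.GaussianBlur(im['color'],(0,0),.6).min(2)[y0:y1,x0:x1]
    g=cv2.resize(g,None,fx=4,fy=4,interpolation=2)
    ct=max(cv2.findContours((g>thr).astype(np.uint8),0,1)[0],key=cv2.contourArea)[:,0]
    px=(ct+.5)/4-.5+[x0,y0]
    P=np.array([onz(im,p,z)[:2] for p in px])
    ys=np.arange(0,180,3);w=[]
    for y in ys:
        u=np.array([np.cos(np.radians(y)),np.sin(np.radians(y))]);q=P@u;w.append((np.ptp(q)*1000))
    M=cv2.moments((P*1e5).astype(np.float32)[:,None])
    return np.array([M['m10'],M['m01']])/M['m00']/1e5,dict(zip(ys.tolist(),np.round(w,1).tolist()))
E
python3 - <<'E'
from h import *
import pickle
im=pickle.load(open('w1.pkl','rb'))
for t in (150,175,200,215): print(t,knobtop(im,(255,160,310,215),.036,t))
E
```

```text
150 (array([ 0.46448174, -0.16161338]), {0: 31.4, 3: 31.8, 6: 32.1, 9: 32.4, 12: 32.6, 15: 32.8, 18: 33.0, 21: 33.1, 24: 33.2, 27: 33.2, 30: 33.3, 33: 33.3, 36: 33.3, 39: 33.2, 42: 33.1, 45: 33.0, 48: 32.9, 51: 32.7, 54: 32.5, 57: 32.3, 60: 32.1, 63: 31.9, 66: 31.6, 69: 31.4, 72: 31.1, 75: 31.0, 78: 30.7, 81: 30.4, 84: 30.1, 87: 29.9, 90: 29.8, 93: 29.6, 96: 29.3, 99: 29.0, 102: 28.6, 105: 28.3, 108: 28.0, 111: 27.7, 114: 27.3, 117: 26.8, 120: 26.3, 123: 26.1, 126: 26.5, 129: 26.8, 132: 27.4, 135: 27.9, 138: 28.4, 141: 28.7, 144: 29.0, 147: 29.3, 150: 29.6, 153: 29.8, 156: 30.0, 159: 30.1, 162: 30.3, 165: 30.3, 168: 30.4, 171: 30.6, 174: 30.7, 177: 30.9})
175 (array([ 0.46409913, -0.16176294]), {0: 29.7, 3: 29.7, 6: 29.7, 9: 29.8, 12: 29.8, 15: 30.0, 18: 30.1, 21: 30.3, 24: 30.4, 27: 30.6, 30: 30.7, 33: 30.7, 36: 30.8, 39: 30.9, 42: 30.9, 45: 30.9, 48: 30.8, 51: 30.8, 54: 30.8, 57: 30.7, 60: 30.6, 63: 30.5, 66: 30.4, 69: 30.2, 72: 30.0, 75: 29.8, 78: 29.6, 81: 29.4, 84: 29.2, 87: 29.0, 90: 28.8, 93: 28.7, 96: 28.4, 99: 28.2, 102: 27.9, 105: 27.5, 108: 27.2, 111: 26.8, 114: 26.4, 117:
[... 855 characters left out ...]
0, 171: 28.0, 174: 28.1, 177: 28.2})
215 (array([ 0.4637903 , -0.16180938]), {0: 27.3, 3: 27.3, 6: 27.4, 9: 27.5, 12: 27.4, 15: 27.5, 18: 27.7, 21: 27.8, 24: 27.9, 27: 27.9, 30: 28.0, 33: 28.1, 36: 28.1, 39: 28.2, 42: 28.2, 45: 28.1, 48: 28.1, 51: 28.1, 54: 28.1, 57: 28.1, 60: 28.1, 63: 28.1, 66: 28.1, 69: 28.0, 72: 27.9, 75: 27.7, 78: 27.6, 81: 27.5, 84: 27.3, 87: 27.1, 90: 27.0, 93: 26.9, 96: 26.6, 99: 26.3, 102: 26.0, 105: 25.6, 108: 25.4, 111: 25.2, 114: 24.8, 117: 24.5, 120: 24.1, 123: 23.8, 126: 24.0, 129: 24.1, 132: 24.5, 135: 24.9, 138: 25.3, 141: 25.6, 144: 25.9, 147: 26.2, 150: 26.4, 153: 26.6, 156: 26.7, 159: 26.8, 162: 26.8, 165: 26.9, 168: 27.0, 171: 27.1, 174: 27.1, 177: 27.3})
```

The flat normal is at world azimuth 123°, so I need a tool z turn of about -20°. I'm rotating, going lower and looking again.

Request:
{"name": "drive_tool", "arguments": {
  "rows": [
    [[0,0,-6],[0.001,0,0.01],0.06],
    [[0,0,-13],[0.003,-0.001,0.03],0.06],
    [[0,0,-18],[0.004,-0.001,0.05],0.06],
    [[0,0,-19.7],[0.004,-0.001,0.06],0.06],
    [[0,0,-19.7],[0.004,-0.001,0.06],0.06],
    [[0,0,-19.7],[0.004,-0.001,0.06],0.06]
  ]
}}

```text
t: 2.4
eef_pos: [0.4638, -0.1632, 0.1393]
ee_rot: [[0.841, 0.542, 0.001], [0.542, -0.841, -0.001], [0.001, 0.001, -1.0]]
contact_force: [0.1, -0.5, -0.2]
finger_gap: 0.0598
```

Run:
```python
from h import *
import pickle
im=vision.get_image('wrist'); save('w2',im); pickle.dump(im,open('w2.pkl','wb'))
o=arm.get_obs(); print(o['t'],o['eef_pos'],o['ee_rot'],o['finger_gap']); print(proj(im,[.463,-.162,.036]))
```

```text
2.45 [ 0.46408014 -0.16315259  0.13968854] [[ 8.40271263e-01  5.42162854e-01  1.90874580e-03]
 [ 5.42165411e-01 -8.40270873e-01 -1.23615262e-03]
 [ 9.33667463e-04  2.07355948e-03 -9.99997414e-01]] 0.05957093704716404
[277.43996405 212.96113691]
```

View pics/w2.png

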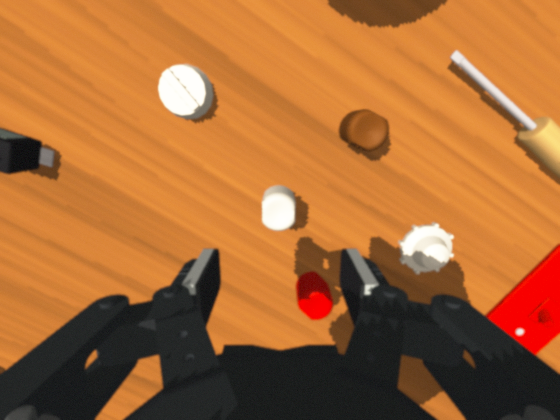

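Knob at (279,208), with its flats now vertical in the image and parallel to the pads. The red one at (314,296) is clear, about 90 mm behind. I'm refining its position.

Run:
```python
from h import *
import pickle
im=pickle.load(open('w2.pkl','rb'))
a=cv2.resize(im['color'][175:240,245:315],None,fx=8,fy=8,interpolation=2)
cv2.imwrite('pics/c3.png',a[:,:,::-1])
for t in (175,200):
    c,w=knobtop(im,(250,175,310,240),.036,t); m=min(w,key=w.get); print(c,m,w[m],[w[k] for k in range(108,140,3)])
o=arm.get_obs(); print(o['ee_rot'].T@(np.r_[c,.022]-o['eef_pos']))
```

```text
[ 0.46441161 -0.16095369] 123 25.1 [27.4, 27.0, 26.5, 26.0, 25.4, 25.1, 25.5, 25.9, 26.3, 26.7, 27.2]
[ 0.46401508 -0.16130565] 123 24.5 [26.7, 26.3, 25.8, 25.2, 24.7, 24.5, 24.8, 25.1, 25.5, 25.9, 26.2]
[ 0.0008368  -0.00183124  0.11768583]
```

View pics/c3.png

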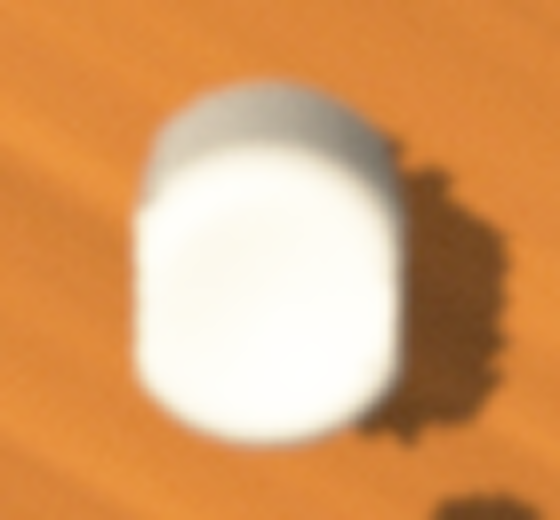

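Request:
{"name": "drive_tool", "arguments": {
  "rows": [
    [[0,0,0],[0.0005,-0.0015,0.02],0.05],
    [[0,0,0],[0.0005,-0.0015,0.05],0.05],
    [[0,0,0],[0.0005,-0.0015,0.08],0.05],
    [[0,0,0],[0.0005,-0.0015,0.105],0.05],
    [[0,0,0],[0.0005,-0.0015,0.114],0.05],
    [[0,0,0],[0.0005,-0.0015,0.1175],0.05],
    [[0,0,0],[0.0005,-0.0015,0.1175],0.05]
  ]
}}

```text
t: 3.15
eef_pos: [0.4639, -0.1613, 0.0218]
ee_rot: [[0.84, 0.543, 0.001], [0.543, -0.84, -0.001], [0.001, 0.001, -1.0]]
contact_force: [0.0, 0.3, 1.1]
finger_gap: 0.05
```

Request:
{"name": "drive_tool", "arguments": {
  "rows": [
    [[0,0,0],[0,0,0],0.035],
    [[0,0,0],[0,0,0],0.025],
    [[0,0,0],[0,0,0],0.015],
    [[0,0,0],[0,0,0],0.01],
    [[0,0,0],[0,0,0],0.01],
    [[0,0,0],[0,0,0],0.01]
  ],
  "grip_force": 60
}}

```text
t: 3.75
eef_pos: [0.4643, -0.1614, 0.0225]
ee_rot: [[0.839, 0.544, 0.002], [0.544, -0.839, -0.001], [0.001, 0.003, -1.0]]
contact_force: [-0.5, 0.4, 6.5]
finger_gap: 0.0248
```

Request:
{"name": "drive_tool", "arguments": {
  "rows": [
    [[0,0,0],[0,0,-0.01],0.01],
    [[0,0,0],[0,0,-0.03],0.01],
    [[0,0,0],[0,0,-0.06],0.01],
    [[0,0,0],[0,0,-0.1],0.01],
    [[0,0,0],[0,0,-0.14],0.01],
    [[0,0,0],[0,0,-0.17],0.01],
    [[0,0,0],[0,0,-0.18],0.01],
    [[0,0,0],[0,0,-0.18],0.01],
    [[0,0,0],[0,0,-0.18],0.01]
  ]
}}

```text
t: 4.65
eef_pos: [0.4621, -0.1602, 0.1991]
ee_rot: [[0.839, 0.543, -0.002], [0.543, -0.839, 0.001], [-0.001, -0.003, -1.0]]
contact_force: [0.1, 0.8, -0.5]
finger_gap: 0.0254
```

Run:
```python
from h import *
import pickle
for n in ('wrist','top','scene'):
    im=vision.get_image(n); save(n+'3',im); pickle.dump(im,open(n+'3.pkl','wb'))
o=arm.get_obs(); print(o['t'],o['eef_pos'],o['ee_rot'],o['finger_gap'],o['contact_force'])
```

```text
4.8 [ 0.46193033 -0.16009861  0.19841134] [[ 0.83941647  0.54347487 -0.0038801 ]
 [ 0.54348505 -0.83941564  0.00232123]
 [-0.00199549 -0.00405725 -0.99998978]] 0.025147208549678175 [ 0.01474882  0.41469561 -0.48255641]
```

View pics/wrist3.png

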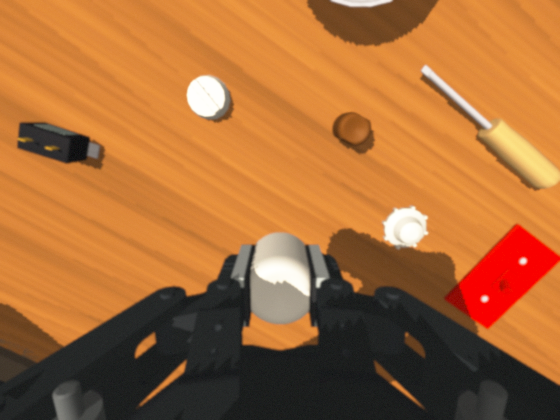

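View pics/scene3.png

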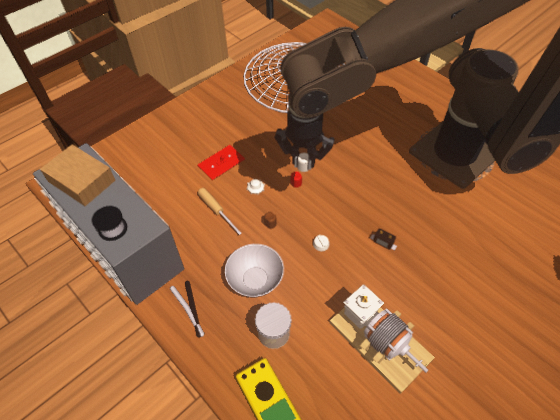

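The knob is held upright at wrist (281,278), and the table items are unmoved. I'm going to a standoff 80 mm short of the stud and measuring both from the wrist camera.

Request:
{"name": "drive_tool", "arguments": {
  "rows": [
    [[0,0,0],[0.01,-0.01,0],0.01],
    [[0,0,0],[0.035,-0.036,0],0.01],
    [[0,0,0],[0.065,-0.068,0],0.01],
    [[0,0,0],[0.095,-0.1,0],0.01],
    [[0,0,0],[0.125,-0.131,0],0.01],
    [[0,0,0],[0.155,-0.162,0],0.01],
    [[0,0,0],[0.177,-0.185,0],0.01],
    [[0,0,0],[0.187,-0.195,0],0.01],
    [[0,0,0],[0.187,-0.195,0],0.01],
    [[0,0,0],[0.187,-0.195,0],0.01],
    [[0,0,0],[0.187,-0.195,0],0.01]
  ]
}}

```text
t: 5.9
eef_pos: [0.5138, 0.1035, 0.2005]
ee_rot: [[0.84, 0.542, -0.001], [0.542, -0.84, -0.0], [-0.001, -0.0, -1.0]]
contact_force: [-0.3, 0.7, -0.7]
finger_gap: 0.025
```

Run:
```python
from h import *
import pickle
for n in ('wrist','top','scene'):
    im=vision.get_image(n); save(n+'4',im); pickle.dump(im,open(n+'4.pkl','wb'))
o=arm.get_obs(); pickle.dump(o,open('o4.pkl','wb'));print(o['t'],o['eef_pos'],o['ee_rot'],o['finger_gap'],o['contact_force'],o['joint_positions'])
```

```text
6.05 [0.51400961 0.10346931 0.20082709] [[ 8.40410932e-01  5.41949687e-01 -4.71580955e-05]
 [ 5.41949678e-01 -8.40410930e-01 -1.25891565e-04]
 [-1.07859073e-04  8.02433331e-05 -9.99999991e-01]] 0.025011054297141982 [ 0.22171347  0.40896424 -0.53568809] [ 2.89504720e-01 -1.06269456e-01  1.13938984e+02 -7.87026331e-03
  6.61700238e+01  5.74762234e+01]
```

View pics/wrist4.png

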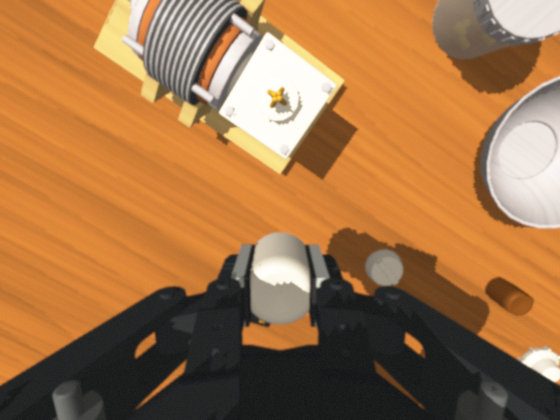

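View pics/scene4.png

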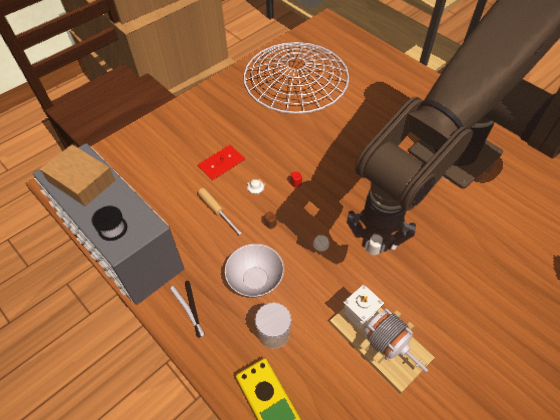

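Run:
```python
from h import *
import pickle
im=pickle.load(open('wrist4.pkl','rb'));T=pickle.load(open('top4.pkl','rb'))
a=cv2.resize(im['color'][20:180,200:360],None,fx=4,fy=4,interpolation=2)
cv2.imwrite('pics/c4.png',a[:560,:,::-1])
a=cv2.resize(T['color'][160:250,110:220],None,fx=6,fy=6,interpolation=2);cv2.imwrite('pics/c4t.png',a[:,:,::-1])
```

```text
(no output)
```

View pics/c4.png

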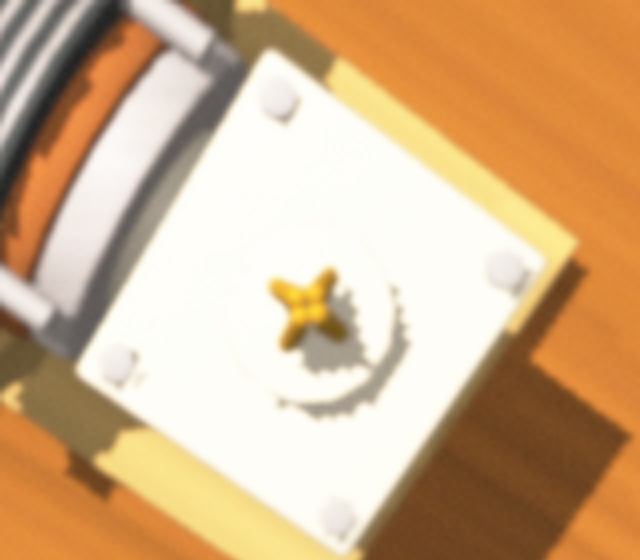

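View pics/c4t.png

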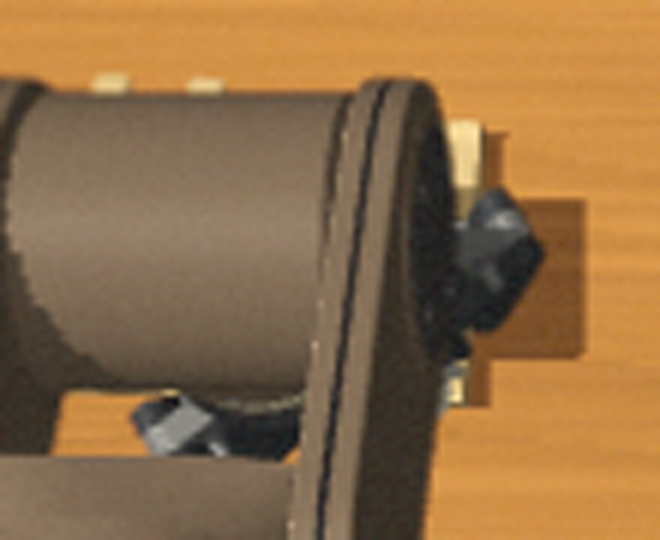

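```bash
python3 - <<'E'
from h import *
import pickle
im=pickle.load(open('wrist4.pkl','rb'));o=pickle.load(open('o4.pkl','rb'))
R=np.array(o['ee_rot']);p=np.array(o['eef_pos'])
hsv=cv2.cvtColor(im['color'],cv2.COLOR_RGB2HSV)
# lid
m=((hsv[...,1]<40)&(hsv[...,2]>215)).astype(np.uint8); m2=0*m; m2[20:165,215:345]=m[20:165,215:345]
m2=cv2.morphologyEx(m2,cv2.MORPH_OPEN,np.ones((5,5)))
ct=max(cv2.findContours(m2,0,1)[0],key=cv2.contourArea)
L=np.array([onz(im,q,.097)[:2] for q in ct[:,0]],np.float32)
r=cv2.minAreaRect(L*1000);print('lid rect',r)
man=[(268,48),(545,262),(348,555),(78,370)]
C=np.array([onz(im,(x/4+200-.4,y/4+20-.4),.097)[:2] for x,y in man]);print('lid corners',C.round(4).tolist(),C.mean(0), np.linalg.norm(C-np.roll(C,1,0),axis=1))
b=((hsv[...,0]>15)&(hsv[...,0]<32)&(hsv[...,1]>140)).astype(np.uint8);b2=0*b;b2[80:115,260:295]=b[80:115,260:295]
M=cv2.moments(b2,True);c=(M['m10']/M['m00'],M['m01']/M['m00'])
print('brass',c,onz(im,c,.1125),onz(im,c,.118),onz(im,c,.1238)); 
tip=(308/4+200-.4,306/4+20-.4);print('tip',onz(im,tip,.1238))
# knob
col=im['color'][:,281].astype(int).min(1);print(col[225:245],col[312:332])
f=lambda q,z:R.T@(onz(im,q,z)-p)
print('mouth front x',f((281,233),p[2]-.022),'top rear',f((281,322.5),p[2]+.014))
row=im['color'][290].min(1);print(row[236:326])
E
python3 - <<'E'
import cv2,pickle
im=pickle.load(open('wrist4.pkl','rb'))
cv2.imwrite('pics/c5.png',cv2.resize(im['color'][225:335,220:340],None,fx=5,fy=5,interpolation=2)[:,:,::-1])
E
```

```text
lid rect ((583.9173583984375, 151.13650512695312), (59.008262634277344, 62.67159652709961), 88.2885513305664)
lid corners [[0.6158, 0.1793], [0.6139, 0.1208], [0.5525, 0.122], [0.5538, 0.1808]] [0.58399023 0.15072083] [0.06200823 0.05858069 0.06141205 0.05879509]
brass (276.54140127388536, 96.69426751592357) [0.58402306 0.15092137 0.1125    ] [0.58370142 0.1506505  0.118     ] [0.58336224 0.15036484 0.1238    ]
tip [0.58367582 0.15052191 0.1238    ]
[ 59  61  61  61  61  62  77 110 136 147 151 152 151 152 149 152 149 150
 153 152] [139 140 138 140 138 136 138 135 131 129 123 111  88  62  50  54  49  51
  53  54]
mouth front x [0.01364968 0.00075115 0.02199859] top rear [-0.01305974  0.00060963 -0.01399854]
[ 36  31  36  33  28  28  29  25  28  29  30  26  31  42  76 110 128 132
 131 134 132 134 133 134 131 132 131 132 132 133 132 134 133 130 134 133
 132 131 132 133 132 133 132 131 133 132 134 133 133 133 133 134 131 133
 131 133 133 132 131 133 132 132 133 133 132 140 157 178 196 208 214 212
 193 150  93  55  51  56  60  57  48  41  33  37  35  36  38  33  36  35]
```

View pics/c5.png

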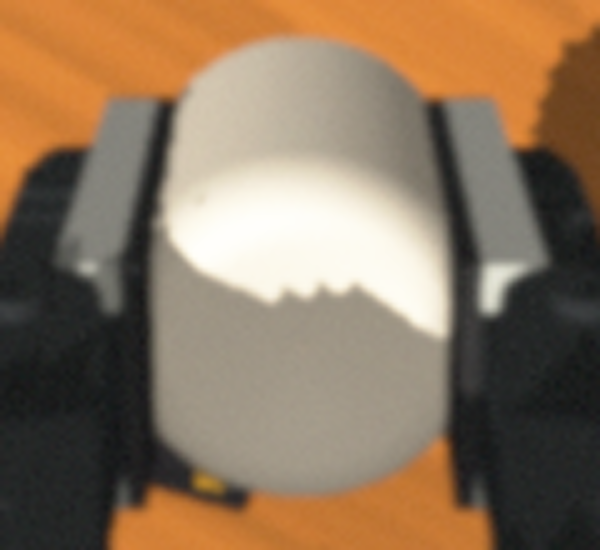

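Wrist4 shows the stud at (277,97). The lid corners and the brass agree on about (0.5839,0.1508). The held knob is within about 0.5 mm of the tool axis. I'm looking once more from closer.

Request:
{"name": "drive_tool", "arguments": {
  "rows": [
    [[0,0,0],[0.008,-0.0005,0.008],0.01],
    [[0,0,0],[0.022,-0.001,0.022],0.01],
    [[0,0,0],[0.031,-0.0015,0.032],0.01],
    [[0,0,0],[0.034,-0.0017,0.035],0.01],
    [[0,0,0],[0.034,-0.0017,0.035],0.01],
    [[0,0,0],[0.034,-0.0017,0.035],0.01],
    [[0,0,0],[0.034,-0.0017,0.035],0.01]
  ]
}}

```text
t: 6.75
eef_pos: [0.5418, 0.1243, 0.1664]
ee_rot: [[0.839, 0.543, 0.001], [0.543, -0.839, -0.0], [0.001, 0.001, -1.0]]
contact_force: [-0.7, -0.2, -1.3]
finger_gap: 0.025
```

Run:
```python
from h import *
import pickle
im=vision.get_image('wrist'); save('w5',im); pickle.dump(im,open('w5.pkl','wb'))
o=arm.get_obs(); pickle.dump(o,open('o5.pkl','wb'));print(o['t'],o['eef_pos'],o['ee_rot'].round(4).tolist(),o['contact_force'])
print(proj(im,[.5839,.1508,.1125]))
```

```text
6.8 [0.54181263 0.12433868 0.16647895] [[0.8395, 0.5433, 0.0011], [0.5433, -0.8395, -0.0], [0.0009, 0.0006, -1.0]] [ 0.15309591 -0.0570537  -0.19758046]
[280.28695914 155.85208392]
```

View pics/w5.png

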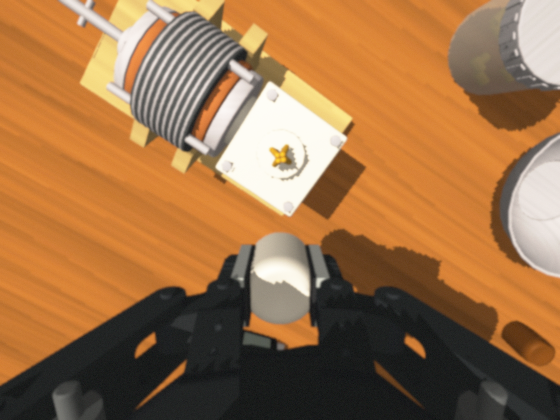

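The stud is at (280,156), exactly where predicted. I'm measuring it for numbers.

Run:
```python
from h import *
import pickle
im=pickle.load(open('w5.pkl','rb'));o=pickle.load(open('o5.pkl','rb'))
R=np.array(o['ee_rot']);p=np.array(o['eef_pos'])
hsv=cv2.cvtColor(im['color'],cv2.COLOR_RGB2HSV)
m=((hsv[...,1]<40)&(hsv[...,2]>215)).astype(np.uint8); m2=0*m; m2[75:222,215:355]=m[75:222,215:355]
m2=cv2.morphologyEx(m2,cv2.MORPH_OPEN,np.ones((5,5)))
ct=max(cv2.findContours(m2,0,1)[0],key=cv2.contourArea)
print(cv2.minAreaRect(np.array([onz(im,q,.097)[:2]*1000 for q in ct[:,0]],np.float32)))
b=((hsv[...,0]>15)&(hsv[...,0]<32)&(hsv[...,1]>140)).astype(np.uint8);b2=0*b;b2[138:175,262:298]=b[138:175,262:298]
M=cv2.moments(b2,True);c=(M['m10']/M['m00'],M['m01']/M['m00'])
print('brass',c,onz(im,c,.1125),onz(im,c,.118))
S=np.array([.5839,.1508,.105]); print('to go',R.T@(S+[0,0,.022]-p))
f=lambda q,z:R.T@(onz(im,q,z)-p)
print(f((280.5,233),p[2]-.022),f((280,322.5),p[2]+.014))
```

```text
((584.1619873046875, 151.3996124267578), (58.680511474609375, 62.3405647277832), 88.41226196289062)
brass (280.30697674418604, 155.73023255813953) [0.58396558 0.15082845 0.1125    ] [0.58444192 0.15115322 0.118     ]
to go [0.04967552 0.0006305  0.03952316]
[0.01369476 0.00064206 0.02201247] [-0.01310208  0.00031988 -0.01401138]
```

Request:
{"name": "drive_tool", "arguments": {
  "rows": [
    [[0,0,0],[0.01,0,0.001],0.01],
    [[0,0,0],[0.03,0.0002,0.003],0.01],
    [[0,0,0],[0.045,0.0003,0.005],0.01],
    [[0,0,0],[0.0494,0.0003,0.008],0.01],
    [[0,0,0],[0.0494,0.0003,0.012],0.01],
    [[0,0,0],[0.0494,0.0003,0.014],0.01],
    [[0,0,0],[0.0494,0.0003,0.014],0.01],
    [[0,0,0],[0.0494,0.0003,0.014],0.01]
  ],
  "grip_force": 80
}}

```text
t: 7.6
eef_pos: [0.5829, 0.1509, 0.1517]
ee_rot: [[0.84, 0.543, -0.0], [0.543, -0.84, -0.0], [-0.0, -0.0, -1.0]]
contact_force: [-0.1, 0.0, -0.4]
finger_gap: 0.0244
```

Run:
```python
from h import *
import pickle
im=vision.get_image('scene'); w=vision.get_image('wrist');pickle.dump(w,open('w6.pkl','wb'));pickle.dump(im,open('s6.pkl','wb'))
o=arm.get_obs(); print(o['t'],o['eef_pos'],o['ee_rot'].round(4).tolist(),o['contact_force'],o['finger_gap'])
a=cv2.resize(im['color'][255:335,320:420],None,fx=7,fy=7,interpolation=2); cv2.imwrite('pics/s6.png',a[:,:,::-1]); save('w6',w)
```

```text
7.7 [0.58317283 0.15088569 0.15208946] [[0.8395, 0.5433, 0.0003], [0.5433, -0.8395, 0.0], [0.0003, 0.0002, -1.0]] [ 0.24416401  0.24870056 -0.53405483] 0.024576683881816726
```

View pics/s6.png

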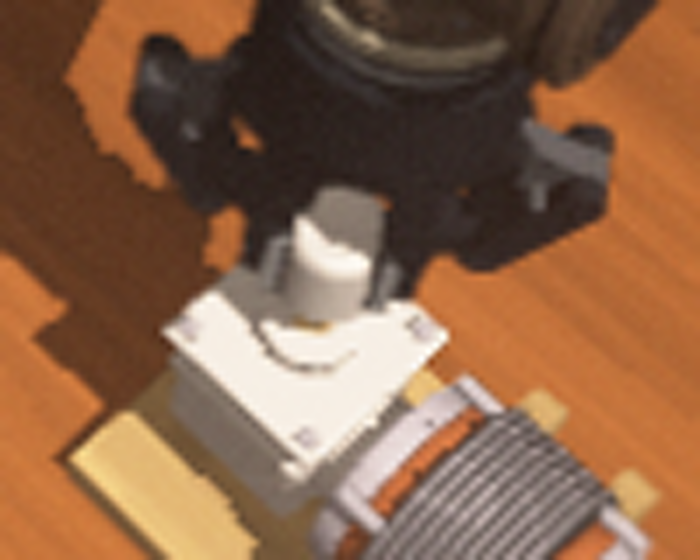

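View pics/w6.png

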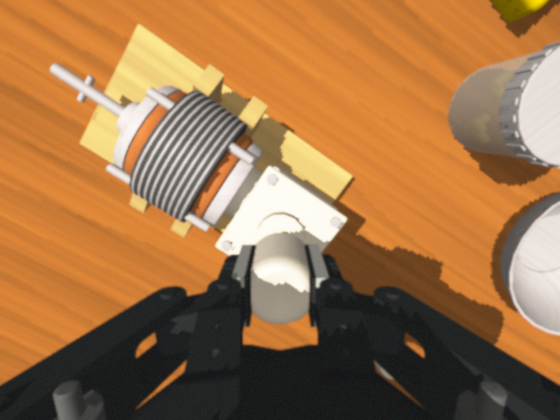

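Run:
```python
from h import *
import pickle
S0=pickle.load(open('scene0.pkl','rb'));S4=pickle.load(open('scene4.pkl','rb'));S6=pickle.load(open('s6.pkl','rb'))
st=np.array([.5839,.1508]);
print('pred mid leaf,tip,seat',[proj(S0,[*st,z]).round(2) for z in (.1125,.1238,.105)])
for S in (S0,S4,S6):
    h=cv2.cvtColor(S['color'],cv2.COLOR_RGB2HSV)[285:315,345:385];b=((h[...,0]>12)&(h[...,0]<32)&(h[...,1]>100)&(h[...,2]>60)).astype(np.uint8)
    n,l,s,c=cv2.connectedComponentsWithStats(b);print([(c[i]+[345,285],s[i,4]) for i in range(1,n)])
k=np.array([.5834,.1509])
print('pred knob mouth, top',proj(S6,[*k,.130]),proj(S6,[*k,.166]))
a=cv2.resize(S0['color'][275:325,330:405],None,fx=8,fy=8,interpolation=2)
b=cv2.resize(S6['color'][275:325,330:405],None,fx=8,fy=8,interpolation=2)
for im,pts in ((a,[(*st,.1125),(*st,.1238),(*st,.105)]),(b,[(*k,.130),(*k,.166)])):
    for q in pts:
        x=(proj(S0,q)-[330,275]+.5)*8; cv2.circle(im,(int(x[0]),int(x[1])),3,(255,0,0),-1)
cv2.imwrite('pics/c7.png',cv2.vconcat([a,b])[:,:,::-1])
```

```text
pred mid leaf,tip,seat [array([364.39, 298.86]), array([365.08, 296.56]), array([363.93, 300.37])]
[(array([349., 286.]), np.int32(1)), (array([351., 285.]), np.int32(1)), (array([370., 286.]), np.int32(1)), (array([376.5, 290.5]), np.int32(2)), (array([352., 292.]), np.int32(1)), (array([364.09677419, 298.58064516]), np.int32(31)), (array([377., 296.]), np.int32(1)), (array([381., 295.]), np.int32(1)), (array([383., 298.]), np.int32(1)), (array([379.63157895, 309.73684211]), np.int32(19))]
[(array([348., 286.]), np.int32(1)), (array([355., 285.]), np.int32(1)), (array([370., 285.]), np.int32(1)), (array([353., 287.]), np.int32(1)), (array([367., 287.]), np.int32(1)), (array([370.5, 288.5]), np.int32(2)), (array([356., 290.]), np.int32(1)), (array([376., 290.]), np.int32(1)), (array([380., 289.]), np.int32(1)), (array([352., 292.]), np.int32(1)), (array([374., 293.]), np.int32(1)), (array([376., 293.]), np.int32(1)), (array([378., 293.]), np.int32(1)), (array([364. , 298.5]), np.int32(30)), (array([377.5, 296.5]), np.int32(4)), (array([380., 295.]), np.int32(1)), (array([383., 295.]), np.int32(1)), (array([384., 299.]), np.int32(1)), (array([379.63157895, 309.73684211]), np.int32(19))]
[(array([353., 286.]), np.int32(1)), (array([352., 292.]), np.int32(1)), (array([382., 296.]), np.int32(1)), (array([384., 295.]), np.int32(1)), (array([379., 298.]), np.int32(1)), (array([364., 301.]), np.int32(5)), (array([384., 303.]), np.int32(1)), (array([382., 305.]), np.int32(1)), (array([379.94736842, 309.63157895]), np.int32(19))]
pred knob mouth, top [365.65562314 295.16074213] [367.97011248 287.46931629]
```

View pics/c7.png

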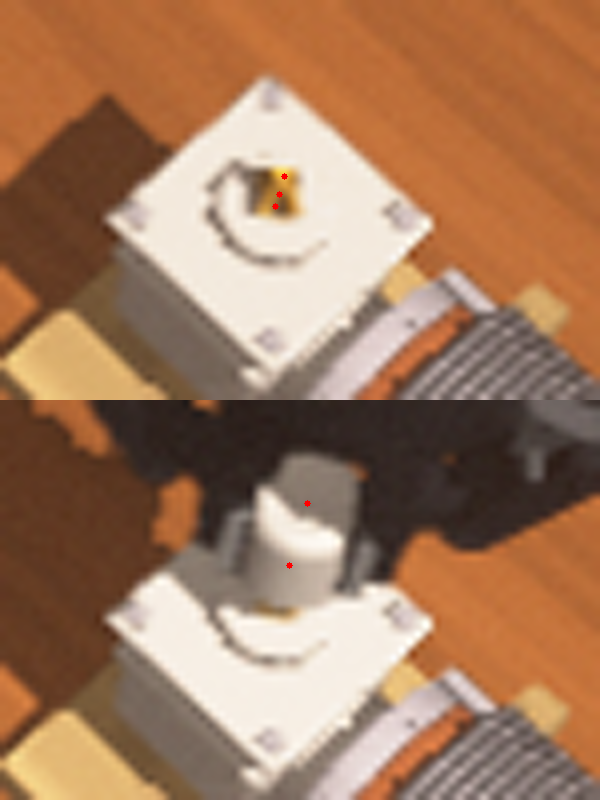

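The scene camera agrees: the stud prediction is within 0.3 px, and the knob sits over the stud and upright. Now pressing down in steps.

Request:
{"name": "drive_tool", "arguments": {
  "rows": [
    [[0,0,0],[0,0,0.003],0.01],
    [[0,0,0],[0,0,0.007],0.01],
    [[0,0,0],[0,0,0.01],0.01],
    [[0,0,0],[0,0,0.012],0.01],
    [[0,0,0],[0,0,0.013],0.01],
    [[0,0,0],[0,0,0.014],0.01],
    [[0,0,0],[0,0,0.015],0.01],
    [[0,0,0],[0,0,0.015],0.01]
  ]
}}

```text
t: 8.5
eef_pos: [0.5844, 0.1515, 0.1377]
ee_rot: [[0.839, 0.543, 0.003], [0.543, -0.839, 0.001], [0.003, 0.001, -1.0]]
contact_force: [3.9, 3.1, 3.8]
finger_gap: 0.025
```

Request:
{"name": "drive_tool", "arguments": {
  "rows": [
    [[0,0,0],[0,0,0.0005],0.01],
    [[0,0,0],[0,0,0.001],0.01],
    [[0,0,0],[0,0,0.0015],0.01],
    [[0,0,0],[0,0,0.002],0.01],
    [[0,0,0],[0,0,0.002],0.01]
  ]
}}

```text
t: 9.0
eef_pos: [0.5845, 0.1514, 0.1365]
ee_rot: [[0.839, 0.543, 0.004], [0.543, -0.839, 0.001], [0.003, 0.001, -1.0]]
contact_force: [3.3, 2.4, 7.1]
finger_gap: 0.0246
```

The leaves push the knob toward tool +x with about 4-5 N. I'm shifting a little that way to relieve the side load.

Request:
{"name": "drive_tool", "arguments": {
  "rows": [
    [[0,0,0],[0.0006,0,0],0.01],
    [[0,0,0],[0.0012,0,0],0.01],
    [[0,0,0],[0.0012,0,0],0.01],
    [[0,0,0],[0.0012,0,0],0.01]
  ]
}}

```text
t: 9.4
eef_pos: [0.5849, 0.1517, 0.1363]
ee_rot: [[0.839, 0.544, 0.001], [0.544, -0.839, -0.0], [0.001, 0.001, -1.0]]
contact_force: [2.0, 0.9, 8.7]
finger_gap: 0.0243
```

Run:
```python
from h import *
for i in range(3):
    vision.get_image('wrist');o=arm.get_obs(); print(o['t'],o['eef_pos'].round(4),o['contact_force'].round(1),o['ft_torque'].round(2),o['ee_rot'][:,2].round(4))
```

```text
9.45 [0.5849 0.1517 0.1363] [1.9 0.9 7. ] [ 0.36 -0.28  0.  ] [ 1.4e-03 -2.0e-04 -1.0e+00]
9.5 [0.5849 0.1517 0.1363] [2.  1.2 7.7] [ 0.31 -0.27 -0.03] [ 1.4e-03 -2.0e-04 -1.0e+00]
9.55 [0.5849 0.1517 0.1363] [1.5 2.6 8. ] [ 0.28 -0.29 -0.02] [ 1.4e-03 -2.0e-04 -1.0e+00]
```

Request:
{"name": "drive_tool", "arguments": {
  "rows": [
    [[0,0,0],[0.0006,0,0.0005],0.01],
    [[0,0,0],[0.0006,0,0.001],0.01],
    [[0,0,0],[0.0006,0,0.0015],0.01],
    [[0,0,0],[0.0006,0,0.002],0.01],
    [[0,0,0],[0.0006,0,0.002],0.01]
  ]
}}

```text
t: 10.05
eef_pos: [0.5847, 0.1519, 0.1326]
ee_rot: [[0.839, 0.544, 0.0], [0.544, -0.839, -0.0], [-0.0, 0.0, -1.0]]
contact_force: [3.9, 2.0, 0.2]
finger_gap: 0.0247
```

Request:
{"name": "drive_tool", "arguments": {
  "rows": [
    [[0,0,0],[0,0,0.0005],0.01],
    [[0,0,0],[0,0,0.001],0.01],
    [[0,0,0],[0,0,0.0015],0.01],
    [[0,0,0],[0,0,0.002],0.01],
    [[0,0,0],[0,0,0.002],0.01]
  ]
}}

```text
t: 10.55
eef_pos: [0.5838, 0.1519, 0.1297]
ee_rot: [[0.839, 0.544, -0.003], [0.544, -0.839, -0.0], [-0.003, -0.001, -1.0]]
contact_force: [2.3, 1.8, -3.0]
finger_gap: 0.0243
```

It clicked: the upward push fell from 8 N to 0 and is now negative, so the leaves are drawing the knob down. I'm carrying on to the boss.

Request:
{"name": "drive_tool", "arguments": {
  "rows": [
    [[0,0,0],[0,0,0.0007],0.01],
    [[0,0,0],[0,0,0.0014],0.01],
    [[0,0,0],[0,0,0.002],0.01],
    [[0,0,0],[0,0,0.0026],0.01],
    [[0,0,0],[0,0,0.003],0.01],
    [[0,0,0],[0,0,0.003],0.01]
  ]
}}

```text
t: 11.15
eef_pos: [0.5845, 0.152, 0.1278]
ee_rot: [[0.839, 0.544, -0.001], [0.544, -0.839, -0.0], [-0.001, -0.0, -1.0]]
contact_force: [0.8, -0.6, -0.5]
finger_gap: 0.0247
```

Request:
{"name": "drive_tool", "arguments": {
  "rows": [
    [[0,0,0],[0,0,0.0005],0.01],
    [[0,0,0],[0,0,0.001],0.01],
    [[0,0,0],[0,0,0.0015],0.01],
    [[0,0,0],[0,0,0.0015],0.01]
  ]
}}

```text
t: 11.55
eef_pos: [0.5847, 0.152, 0.1276]
ee_rot: [[0.839, 0.544, -0.001], [0.544, -0.839, -0.0], [-0.001, -0.0, -1.0]]
contact_force: [-4.8, -0.8, 5.6]
finger_gap: 0.0246
```

The knob has hit the boss at TCP z 0.1276. I'm relaxing the side load and pressing firmer.

Request:
{"name": "drive_tool", "arguments": {
  "rows": [
    [[0,0,0],[-0.0005,-0.0002,0.0003],0.01],
    [[0,0,0],[-0.001,-0.0004,0.0006],0.01],
    [[0,0,0],[-0.001,-0.0004,0.001],0.01],
    [[0,0,0],[-0.001,-0.0004,0.0012],0.01],
    [[0,0,0],[-0.001,-0.0004,0.0012],0.01]
  ]
}}

```text
t: 12.05
eef_pos: [0.5846, 0.152, 0.1276]
ee_rot: [[0.839, 0.544, 0.002], [0.544, -0.839, 0.0], [0.002, 0.001, -1.0]]
contact_force: [-2.2, -0.7, 8.2]
finger_gap: 0.0249
```

```bash
cat > r.py <<'E'
from h import *
F=[];P=[]
for i in range(8):
    w=vision.get_image('wrist' if i else 'scene');o=arm.get_obs();F.append(o['contact_force']);P.append(o['eef_pos'])
    if not i: cv2.imwrite('pics/s8.png',cv2.resize(w['color'][255:335,320:420],None,fx=7,fy=7,interpolation=2)[:,:,::-1])
save('w8',w)
print(o['t'],np.mean(F,0).round(2),np.std(F,0).round(2),np.mean(P,0).round(5),P[-1].round(5),o['finger_gap'],o['ee_rot'][:,2])
E
python3 r.py
```

```text
12.45 [-2.87 -0.7   8.67] [0.67 0.41 0.4 ] [0.58456 0.152   0.12758] [0.58458 0.15199 0.1276 ] 0.02443265186374175 [ 1.78896198e-03  1.68173392e-04 -9.99998386e-01]
```

View pics/s8.png

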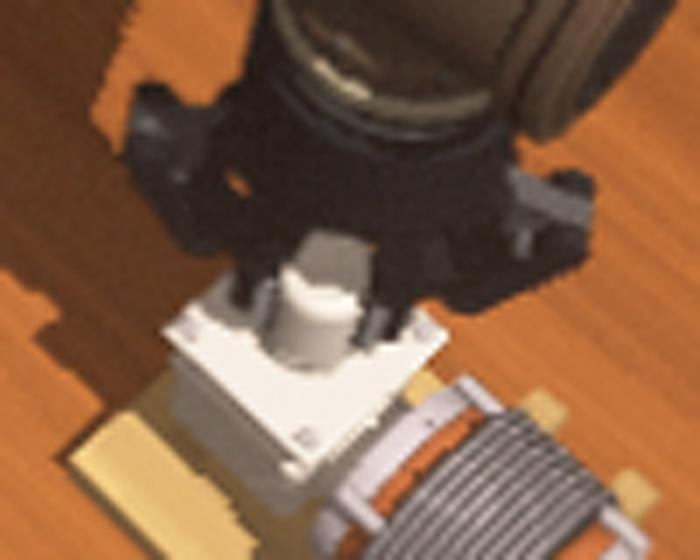

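View pics/w8.png

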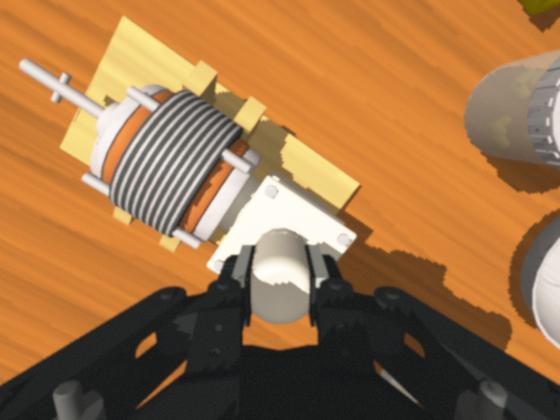

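The knob is flush on the boss: s8 shows no gap or brass at (315,365), and the 12 mm travel from first touch matches. A small final trim will bring it to about 10 N.

Request:
{"name": "drive_tool", "arguments": {
  "rows": [
    [[0,0,0],[-0.0004,0,0.0003],0.01],
    [[0,0,0],[-0.0006,0,0.0005],0.01],
    [[0,0,0],[-0.0006,0,0.0005],0.01],
    [[0,0,0],[-0.0006,0,0.0005],0.01],
    [[0,0,0],[-0.0006,0,0.0005],0.01],
    [[0,0,0],[-0.0006,0,0.0005],0.01]
  ]
}}

```text
t: 13.05
eef_pos: [0.5846, 0.152, 0.1276]
ee_rot: [[0.839, 0.544, 0.003], [0.544, -0.839, 0.001], [0.003, 0.001, -1.0]]
contact_force: [-1.7, 1.0, 9.2]
finger_gap: 0.0244
```

```bash
python3 r.py
```

```text
13.45 [-2.32  0.18  9.14] [0.51 0.51 0.63] [0.58453 0.15198 0.12758] [0.58454 0.15198 0.1276 ] 0.024420658140921793 [ 3.19682186e-03  8.29336553e-04 -9.99994546e-01]
```

```bash
python3 -c "
from workcell import arm
arm.job_done(); o=arm.get_obs(); print(o['t'],o['eef_pos'],o['contact_force'])"
```

```text
the job is handed in; nothing more can be done
the job is handed in; nothing more can be done
```

I gripped the white knob by its flats and pressed it onto the stud. It clicked (the push rose to about 8 N, then fell to zero and went negative), and I drove it on down to the boss. The job is handed in with the knob still gripped and pushed down.

**Last checks:**
- **Push:** about 9 N downward and steady, with the grip set to 80 N.
- **Seating:** the tool height held at 0.1276 m, about 12 mm below first contact, as expected. The scene view showed no gap or brass under the knob.
- **Tilt:** the tool was about 0.003 rad off vertical.

**What disagreed:** the tool ended about 1.3 mm from where the cameras put the stud. The stud's leaves pulled it there, and a side load of about 2 N remained. That is inside the 2.5 mm limit, but I could not measure the knob's final centring directly. I saw no bystander move, though I did not measure them all again at the end. The last state reading after hand-in was refused.

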